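Swap spices on the carousel and steady it

ROBOT

A 6-joint arm with a two-finger parallel gripper is mounted at the origin on a cart in front of the work surface, level with it; the furniture and walls round the work are solid. World frame = base frame: x ahead of the robot, y to its left, z up, the work surface at z = 0. Lengths are in mm, angles in rad, forces in N, time in s.
With the tool pointing down it reaches from about 350 to 875 mm from the base axis. Payload 4.2 kg.
Tool frame: the origin (TCP) lies midway between the tips of the shut fingers; the grasp point (between the pads) lies 19 mm behind it (ctrl.grip_depth is the z of the grasp point in the tool frame, in mm); z points along the fingers, y is the line along which they close (so a half turn about z gives the same grasp; the last joint's range is limited). The gripper opens to 85 mm and grips with 20 to 120 N. Pads are 22 mm wide; open, the fingers measure 114 mm over their backs; the gripper's body (76 mm by 85 mm) begins 54 mm behind the grasp point. The pads swing forward as they close: fully open they stand 13 mm farther back than shut.
Start: joints at [-0.842, 0.385, 0.008, 0, -1.194, -0.259], TCP at [282.953, -557.258, 206.212] pointing down, gripper open.
Joint ranges: [-3.14, 3.14], [-1.21, 2.06], [-1.07, 1.41], [-3.16, 2.05], [-2.99, -0.16], [-3.1, 3.1]. Speed limits (rad/s): [2.79, 2.79, 3.14, 3.14, 3.14, 3.14].

INTERFACE

Orientations are given as a unit quaternion [x, y, z, w].
In Python, from station import ctrl gives the robot as it stands. The module is installed in compiled form; this text tells all that it offers.
- The arm moves only by the shell command python3 -m jog 'ROWS' [FORCE]. ROWS is JSON, a list that holds one entry, the list of rows, each a list of 5 numbers: the opening in per cent of the stroke, from 0 (shut) to 100 (fully open), then the shift along the world's x, y, z in mm, then the turn about the world's z in units of 10 degrees (1.0 is 10 degrees). In form: [[[hand, dx, dy, dz, twist], ...]]. A call has 1 to 10 rows; each row shifts and turns the commanded pose from where the row before left it; what a row does not reach is not made up. A row lasts 1/8 s, in which the tool goes at most 62.5 mm and 10.7 degrees, less where a joint would pass 70% of its speed; a pose out of reach is approached as far as the arm can. A call with a gripper value outside its range is refused whole. The fingers move at their own pace and stop on an object; FORCE is the grip in N (left out, the last holds). Time passes only in rows, so rows that do not move let the fingers close. It gives the time, the measured TCP pose, the force, the opening and the grip force at its end, in the units of the state.
- ctrl.sense(): the state, without advancing time (a new reading comes with each control period).
- ctrl.snapshot(name): name is "side" or "top"; returns a dict with "image" (400x640x3 uint8, blue, green, red), "fovy" (degrees; the focal length in pixels is half the picture's height over the tangent of half this angle, whatever the lens; pixels are square), "cx", "cy" (the principal point, pixels), "camera_from_world" (4x4, takes a point from world to camera coordinates). Camera axes: x right, y down, z forward; pixel columns grow to the right and rows downward; lengths in mm; the calibration is good to about 2 mm. A picture is of the moment at which its call begins. There is no depth.
- ctrl.finish_job(): hands the job in; it is judged then, once.
Trained networks look in a picture, given as the dict that the camera call returned (one of the last four; its "shot" number tells which), for a name from the list of things; names that differ only in an ending like _2 or _b are one class to them, and where a whole thing is asked for, a point or a joint stands for the part that bears it (a point fixed in the world has none). Each returns a list of dicts, best first, with "score" (0 to 1); they miss things now and then, are a little off and sometimes report something else, mostly with a low value. They report only what shows in the picture. A call takes as long as a camera call. They do not tell look-alikes from the thing itself.
- ctrl.find_in(name, picture): "xyz" ([x, y, z] in mm, in world coordinates, good to about 4 mm: the middle of the surface that is visible of it).
- ctrl.pinpoint(name, picture): "xyz" ([x, y, z] in mm, in world coordinates, good to about 4 mm: a listed point, or the origin of a listed thing).
The state is a dict: "time_s": time; "joint_positions": joint angles; "qvel": joint speeds; "tau": joint torques, N m; "tool_pos": TCP position; "orientation": TCP orientation; "force": force on the tool from outside, world axes, zero at the start; "ft_torque": the same for the moment, N m; "gripper_width": finger opening in mm; "grasp_force": force on a finger pad.
Only numpy, scipy, OpenCV 4.12 (cv2) and the standard library are available. Lean on these libraries where they do the work, as an engineer would, in place of code of your own. Each camera call takes 0.05 s, during which the arm holds its last target. There are 200 camera calls.

TASK

I am done with the spice jar that I left standing on the cold cooktop: put it back upright in the empty holder of the spice carousel. Then turn the carousel until the jar with the blue lid stands squarely at the front, in line with the middle of the spoon rest, and finish still gripping the carousel's top knob, holding it still so that it cannot turn while I unscrew the blue lid. Keep the other jars standing in their holders, and leave the teaspoon, the honey jar and the mug where they are.

Things in the scene. Friction and masses are not known exactly. Their poses are not given: they have to be found in the camera images.
- carousel_base: Fixed foot of the spice carousel: dark wooden round plinth 224 mm across, 12 mm high, with a rectangular spoon rest (156 mm wide, rim 18 mm high, a teaspoon in it) running out to the front, front rim 172 mm from the axis. Origin: on the axis at worktop height. Its -x axis points from the carousel's axis to the middle of the spoon rest: this is the front. It may be yawed a little.
- front_place (a point): Where the centre of the underside of a jar at the front lies: 90 mm from the carousel's axis towards the spoon rest, 32 mm above the worktop. Fixed to the foot; it does not turn with the platter.
- platter: Turning wooden disc, 244 mm across, top 28 mm above the worktop; turns endlessly both ways about the vertical axis through its origin (at worktop height), drag 0.03 N m, stays where left. Five jar holders (cork pad, steel ring on wires) at 90 mm radius, at 180 (-x, the empty one), 252, 324, 36 and 108 deg from its +x axis; cork floor 32 mm, flared ring rim 74 mm above the worktop, 54 mm clear.
- empty_holder (a point): Centre of the cork floor of the empty holder, 32 mm above the worktop; turns with the platter. At the start it is within about 26 degrees of the front, seen from the axis.
- knob: Round dark wooden knob on top of the platter's column (18 mm thick), fixed to the platter on its axis: 44 mm diameter, upright sides from 162 to 182 mm above the worktop, top at 191 mm. Origin: centre of its underside, 150 mm up. The jars' tops are below 138 mm, so tips kept above 140 mm clear them. Gripped by two opposite sides with 15 N or more it turns the platter.
- spice_a: The used jar, standing loose on the flat black cooktop (its top 4 mm above the worktop) to the right of the carousel: clear spice jar with green label and dark lid, 45 mm in diameter, 105 mm high, about 0.11 kg; the lid is the top 21 mm and is fixed. Origin: centre of its underside, z up along it.
- blue_lid_jar: The wanted jar: a brown jar with a blue lid, 47 mm in diameter, 88 mm high, standing in one of the other four holders. Origin: centre of its underside.
- spice_b: Spice jar with a green and orange label and dark lid, 44 mm in diameter, 105 mm high, in a holder of the carousel; stays there. Origin: centre of its underside.
- salt_shaker: Glass salt shaker with grey top, 44 mm in diameter, 90 mm high, in a holder of the carousel; stays there. Origin: centre of its underside.
- red_lid_jar: Terracotta-coloured jar with red lid, 44 mm in diameter, 92 mm high, in a holder of the carousel; stays there. Origin: centre of its underside.
- honey_jar: Honey jar with dark lid, 65 mm in diameter, 86 mm high, standing on the worktop behind and to the left of the carousel; a bystander. Origin: centre of its underside.
- mug: Blue-black and white mug, 80 mm in diameter without its handle, 94 mm high, standing on the worktop to the left of the carousel; a bystander. Origin: centre of its underside.
- teaspoon: Steel teaspoon, 130 mm long, 26 mm wide and 11 mm high, lying across the spoon rest; a bystander. Origin: its middle, on its underside.
Not all that is in view belongs to the job. What is shaped like the spice_b but purple is not meant.

How it is judged (in metres and radians):
On the way, in this order (a step that is already met when the one before it is completed fails the run):
1. the used spice jar stands upright in the empty holder, let go of (horizontal distance between spice_a and empty_holder below 0.01 m and z of spice_a in the frame of platter between 0.027 and 0.037 m and angle between spice_a's own z axis and vertical below 0.15 rad and contact force between the fingers and spice_a below 0.2 N), for 0.2 s.
2. the blue-lidded jar is at the front and the knob is gripped and still (horizontal distance between blue_lid_jar and front_place below 0.02 m and z of blue_lid_jar in the frame of platter below 0.037 m and angle between blue_lid_jar's own z axis and vertical below 0.15 rad and contact force between the fingers and knob above 3 N and angular speed of platter below 0.05 rad/s), for 0.2 s.
At the end, for the whole second after the job is handed in: The returned jar is upright on its holder's floor, within 10 mm of its centre; the blue-lidded jar within 20 mm of the front place; fingers on the knob with over 3 N, platter still (< 0.05 rad/s); no jar touched; the other three jars upright in their holders (all of step 1 and all of step 2 and contact force between the arm and spice_a below 0.2 N and contact force between each of the arm, the fingers and blue_lid_jar below 0.2 N and angle between each of spice_b, salt_shaker, red_lid_jar's own z axis and vertical below 0.15 rad and z of spice_b in the frame of platter between 0.027 and 0.037 m and horizontal distance between each of spice_b, salt_shaker, red_lid_jar and platter below 0.105 m and z of salt_shaker in the frame of platter between 0.027 and 0.037 m and z of red_lid_jar in the frame of platter between 0.027 and 0.037 m); the arm keeps its last pose, push and grip.
It fails at once if the honey jar shoved or knocked (moved over 20 mm) (distance of honey_jar from where it was at the start of the episode above 0.02 m).
It fails at once if the mug shoved or knocked (moved over 20 mm) (distance of mug from where it was at the start of the episode above 0.02 m).
It fails at once if the teaspoon shoved or knocked (moved over 30 mm) (distance of teaspoon from where it was at the start of the episode above 0.03 m).
It fails at once if a jar in the carousel is toppled (angle between any of spice_b, salt_shaker, red_lid_jar, blue_lid_jar's own z axis and vertical above 0.6 rad).
It also fails if it takes over 72 s, if anything falls off the work surface, if the arm or the gripper's body presses on something with over 40 N, if the wrist force passes 120 N, or if a joint passes its speed limit or range.

## Working session

There is one attempt and no reset: what is moved stays moved. The work goes in short steps, Python scripts to look and compute and a shell command to move; the robot and the scene stay as the last step left them, time stands still between calls to the robot, and variables do not carry over. Pictures are saved under pics/ and viewed, at most 10 in all, crops included, and the job is handed in when it is done.

```bash
mkdir -p pics
cat > h.py <<'E'
from station import ctrl
import cv2, numpy as np
def look(names, cams=("side","top"), tag=None):
    for c in cams:
        p=ctrl.snapshot(c)
        if tag: cv2.imwrite(f"pics/{tag}_{c}.png",p["image"])
        for n in names:
            try: r=ctrl.pinpoint(n,p)
            except Exception as e: print(c,n,e); continue
            print(c,n,[(np.round(d["xyz"],0).tolist(),round(d["score"],2)) for d in r[:3]])
E
python3 - <<'E'
from h import *
look(["carousel_base","front_place","platter","empty_holder","knob","spice_a","blue_lid_jar","spice_b","salt_shaker","red_lid_jar","honey_jar","mug","teaspoon"],tag="a")
s=ctrl.sense();print(s["orientation"],s["gripper_width"],ctrl.grip_depth)
E
```

```text
side carousel_base []
side front_place [([470.0, 105.0, 28.0], 0.77), ([571.0, 421.0, 1.0], 0.73), ([565.0, 18.0, 31.0], 0.64)]
side platter [([557.0, 106.0, -2.0], 0.82)]
side empty_holder [([480.0, 77.0, 34.0], 0.6)]
side knob [([561.0, 107.0, 153.0], 0.55)]
side spice_a [([426.0, -121.0, 2.0], 0.82), ([326.0, 322.0, -1.0], 0.77), ([613.0, 184.0, 34.0], 0.67)]
side blue_lid_jar [([563.0, 18.0, 32.0], 0.79)]
side spice_b [([426.0, -121.0, 2.0], 0.82), ([326.0, 322.0, -1.0], 0.77), ([613.0, 184.0, 34.0], 0.67)]
side salt_shaker [([506.0, 175.0, 26.0], 0.54)]
side red_lid_jar [([645.0, 80.0, 35.0], 0.6)]
side honey_jar [([678.0, 362.0, -1.0], 0.66)]
side mug [([574.0, 420.0, -1.0], 0.68)]
side teaspoon [([416.0, 100.0, 11.0], 0.51)]
top carousel_base []
top front_place [([468.0, 100.0, 34.0], 0.89), ([580.0, 422.0, 1.0], 0.22)]
top platter [([561.0, 109.0, -2.0], 0.62), ([678.0, 360.0, 2.0], 0.28)]
top empty_holder [([473.0, 71.0, 32.0], 0.93)]
top knob [([563.0, 110.0, 148.0], 0.74)]
top spice_a [([613.0, 184.0, 33.0], 0.81), ([434.0, 344.0, 2.0], 0.73), ([422.0, -116.0, 5.0], 0.67)]
top blue_lid_jar [([569.0, 15.0, 31.0], 0.82)]
top spice_b [([613.0, 184.0, 33.0], 0.81), ([434.0, 344.0, 2.0], 0.73), ([422.0, -116.0, 5.0], 0.67)]
top salt_shaker [([507.0, 184.0, 34.0], 0.75)]
top red_lid_jar [([644.0, 84.0, 32.0], 0.85), ([469.0, 102.0, 34.0], 0.23)]
top honey_jar [([676.0, 358.0, -0.0], 0.83)]
top mug [([577.0, 421.0, -1.0], 0.72)]
top teaspoon [([414.0, 99.0, 8.0], 0.7), ([614.0, 181.0, 35.0], 0.49)]
[-2.32757055e-01  9.72534911e-01  1.29160630e-05  3.57183871e-06] 85.34342542563878 -18.700000000000003
```

Run:
```python
import cv2,numpy as np
a=cv2.imread("pics/a_side.png");b=cv2.imread("pics/a_top.png")
cv2.imwrite("pics/ab.png",cv2.resize(np.vstack([a,b]),(480,600)))
```

```text
(no output)
```

View pics/ab.png

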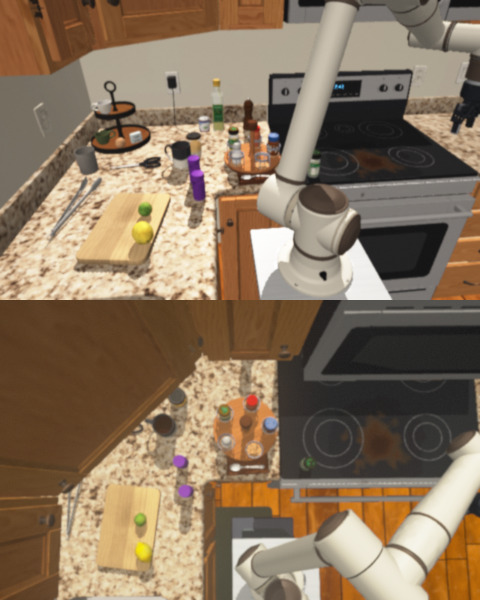

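View pics/a_top.png

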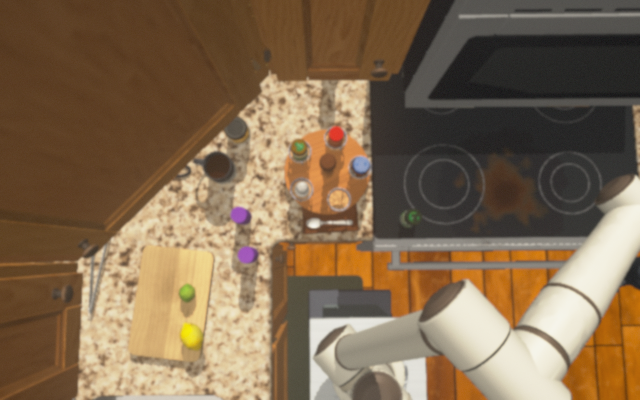

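The top view shows the used jar with the green label at about (410,216), the empty holder at (338,200), the blue lid at (360,166) and the knob at (328,163). The two purple jars are look-alikes. The five holders put the axis at about (561,107), the platter yaw at about +21.5° and the front at about 183°.

```bash
python3 -m jog '[[[100,15,47,0,0],[100,15,48,0,0],[100,15,48,0,0],[100,15,48,0,0],[100,15,48,0,0],[100,15,48,0,0],[100,15,48,0,0],[100,15,48,0,0],[100,12,36,0,-0.5],[100,0,0,0,0]]]' 40
python3 - <<'E'
from h import *
look(["spice_a"],tag="b")
E
```

```text
time_s: 2.65
tool_pos: [415.7, -136.4, 206.6]
orientation: [-0.192, 0.981, -0.0, 0.0]
force: [0.5, -0.6, -0.3]
gripper_width: 85.2
grasp_force: 0.0
side spice_a [([439.0, 343.0, -1.0], 0.88), ([327.0, 319.0, -0.0], 0.87), ([612.0, 182.0, 32.0], 0.83)]
top spice_a [([434.0, 345.0, 1.0], 0.87), ([613.0, 184.0, 32.0], 0.56), ([328.0, 324.0, -0.0], 0.54)]
```

```bash
python3 -m jog '[[[100,8,18,-20,0],[100,0,0,-30,0],[100,0,0,-30,0],[100,0,0,-30,0],[100,0,0,-26,0],[100,0,0,0,0],[0,0,0,0,0],[0,0,0,0,0],[0,0,0,0,0],[0,0,0,0,0]]]' 40
python3 - <<'E'
from h import *
look(["spice_a"],tag="c")
E
```

```text
time_s: 4.1
tool_pos: [424.0, -120.4, 71.6]
orientation: [-0.19, 0.982, -0.0, 0.001]
force: [-0.7, -0.2, 6.3]
gripper_width: 42.8
grasp_force: 40.3
side spice_a [([425.0, -121.0, 2.0], 0.8), ([435.0, 342.0, 1.0], 0.7), ([614.0, 183.0, 34.0], 0.67)]
top spice_a [([330.0, 326.0, -4.0], 0.58), ([612.0, 186.0, 36.0], 0.55)]
```

```bash
python3 -m jog '[[[0,0,0,40,0],[0,0,0,40,0],[0,0,0,30,0],[0,8,28,0,0],[0,10,40,0,0],[0,10,40,0,0],[0,10,40,0,0],[0,10,30,0,0],[0,5,18,0,0],[0,0,0,0,0]]]' 40
python3 - <<'E'
from h import *
look(["spice_a","empty_holder","knob"],tag="d")
import cv2
a=cv2.imread("pics/d_side.png");b=cv2.imread("pics/d_top.png")
cv2.imwrite("pics/d.png",np.vstack([cv2.resize(a[140:290,250:490],None,fx=2,fy=2),cv2.resize(b[110:260,250:490],None,fx=2,fy=2)]))
E
```

```text
time_s: 5.55
tool_pos: [475.9, 76.4, 180.1]
orientation: [-0.191, 0.982, 0.0, -0.0]
force: [0.0, 0.2, -0.7]
gripper_width: 42.8
grasp_force: 41.3
side spice_a [([611.0, 182.0, 30.0], 0.83), ([324.0, 320.0, -2.0], 0.62), ([478.0, 77.0, 114.0], 0.46)]
side empty_holder [([478.0, 77.0, 31.0], 0.7)]
side knob [([560.0, 105.0, 151.0], 0.69)]
top spice_a [([616.0, 181.0, 37.0], 0.84), ([435.0, 344.0, 2.0], 0.39)]
top empty_holder [([473.0, 72.0, 30.0], 0.66)]
top knob [([560.0, 110.0, 146.0], 0.61)]
```

View pics/d.png

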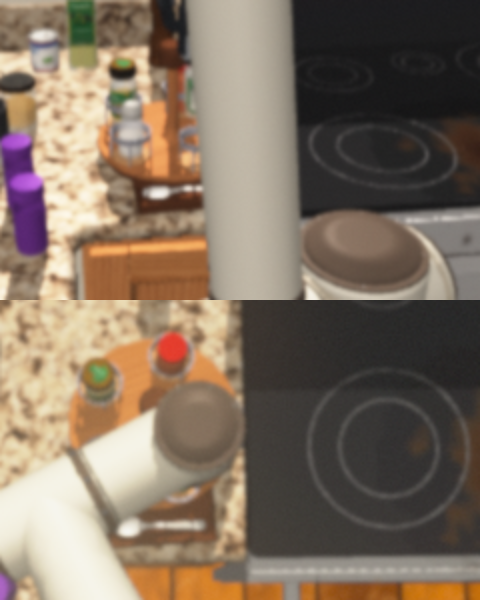

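The arm hides most of the holder in both views; (190,140) in the side crop shows only its edge. The networks put the jar and holder at the same x,y, so I'll lower while watching the force.

```bash
python3 -m jog '[[[0,0,0,-15,0],[0,0,0,-15,0],[0,0,0,-6,0],[0,0,0,-5,0],[0,0,0,-5,0],[0,0,0,-5,0],[0,0,0,0,0]]]' 40
python3 - <<'E'
from h import *
print(ctrl.sense()["ft_torque"])
look(["spice_a","empty_holder"],tag="e")
E
```

```text
time_s: 6.82
tool_pos: [475.8, 75.7, 128.9]
orientation: [-0.19, 0.982, -0.0, -0.0]
force: [-0.7, 0.1, -0.9]
gripper_width: 42.9
grasp_force: 41.3
[0.01409223 0.01223012 0.05114348]
side spice_a [([610.0, 182.0, 32.0], 0.81), ([325.0, 320.0, -2.0], 0.65), ([435.0, 347.0, 2.0], 0.64)]
side empty_holder [([481.0, 74.0, 36.0], 0.66)]
top spice_a [([328.0, 322.0, -2.0], 0.71), ([612.0, 182.0, 34.0], 0.62), ([431.0, 344.0, -0.0], 0.5)]
top empty_holder [([475.0, 73.0, 32.0], 0.94)]
```

```bash
python3 -m jog '[[[0,0,0,-6,0],[0,0,0,-6,0],[0,0,0,-6,0],[0,0,0,-5,0],[0,0,0,-3,0],[0,0,0,0,0]]]' 40
```

```text
time_s: 7.88
tool_pos: [475.9, 75.7, 103.0]
orientation: [-0.19, 0.982, -0.0, -0.0]
force: [0.0, -0.4, -0.7]
gripper_width: 43.1
grasp_force: 41.3
```

Still free at about 35 mm. I'll go down until it touches.

```bash
python3 -m jog '[[[0,0,0,-2,0],[0,0,0,0,0]]]' 40; python3 -m jog '[[[0,0,0,-1.5,0],[0,0,0,0,0]]]' 40
```

```text
time_s: 8.12
tool_pos: [475.9, 75.7, 101.2]
orientation: [-0.19, 0.982, 0.0, -0.0]
force: [-0.0, -0.1, -0.4]
gripper_width: 42.7
grasp_force: 41.3
time_s: 8.38
tool_pos: [476.0, 75.8, 99.8]
orientation: [-0.19, 0.982, 0.0, 0.0]
force: [-0.0, 0.9, -0.7]
gripper_width: 42.9
grasp_force: 41.4
```

```bash
python3 -m jog '[[[0,0,0,-1,0],[0,0,0,-1,0],[0,0,0,0,0]]]' 40; python3 -m jog '[[[85,0,0,0,0],[85,0,0,0,0],[85,0,0,0,0],[85,0,0,0,0]]]'
```

```text
time_s: 8.75
tool_pos: [477.4, 76.1, 99.8]
orientation: [-0.191, 0.982, -0.0, 0.002]
force: [-2.0, -0.8, 10.1]
gripper_width: 42.7
grasp_force: 42.3
time_s: 9.25
tool_pos: [475.9, 75.7, 97.5]
orientation: [-0.19, 0.982, -0.0, -0.0]
force: [-0.0, -0.8, -0.0]
gripper_width: 72.6
grasp_force: 0.0
```

```bash
python3 -m jog '[[[85,0,0,10,0],[85,0,0,30,0],[85,0,0,40,0],[85,0,0,50,0],[85,0,-50,20,0],[85,0,-55,0,0],[85,0,-55,0,0],[85,0,-55,0,0],[85,0,-50,0,0],[85,0,0,0,0]]]'
python3 - <<'E'
from h import *
look(["front_place","platter","spice_a","knob","blue_lid_jar","salt_shaker","red_lid_jar","teaspoon"],tag="f")
a=cv2.imread("pics/f_side.png");b=cv2.imread("pics/f_top.png")
cv2.imwrite("pics/f.png",np.vstack([cv2.resize(a[140:290,250:490],None,fx=2,fy=2),cv2.resize(b[110:260,250:490],None,fx=2,fy=2)]))
E
```

```text
time_s: 10.5
tool_pos: [475.5, -192.0, 248.0]
orientation: [-0.188, 0.982, -0.0, -0.0]
force: [0.5, 1.0, 0.0]
gripper_width: 72.7
grasp_force: 0.0
side front_place [([470.0, 105.0, 34.0], 0.92)]
side platter [([557.0, 107.0, -5.0], 0.9)]
side spice_a [([436.0, 344.0, 1.0], 0.86), ([612.0, 182.0, 33.0], 0.71), ([326.0, 319.0, 0.0], 0.58)]
side knob [([561.0, 108.0, 153.0], 0.77)]
side blue_lid_jar []
side salt_shaker [([509.0, 178.0, 32.0], 0.75)]
side red_lid_jar [([649.0, 81.0, 30.0], 0.62), ([478.0, 75.0, 34.0], 0.41)]
side teaspoon [([419.0, 100.0, 12.0], 0.62)]
top front_place [([472.0, 102.0, 34.0], 0.75)]
top platter [([562.0, 107.0, -2.0], 0.61), ([645.0, 85.0, 31.0], 0.19)]
top spice_a [([612.0, 183.0, 33.0], 0.77), ([475.0, 79.0, 34.0], 0.72), ([329.0, 326.0, -0.0], 0.62)]
top knob [([560.0, 110.0, 147.0], 0.58)]
top blue_lid_jar [([567.0, 17.0, 31.0], 0.71)]
top salt_shaker [([508.0, 180.0, 34.0], 0.63)]
top red_lid_jar [([645.0, 85.0, 34.0], 0.52)]
top teaspoon [([559.0, 107.0, -3.0], 0.73), ([476.0, 72.0, 31.0], 0.54), ([415.0, 102.0, 9.0], 0.49)]
```

View pics/f.png

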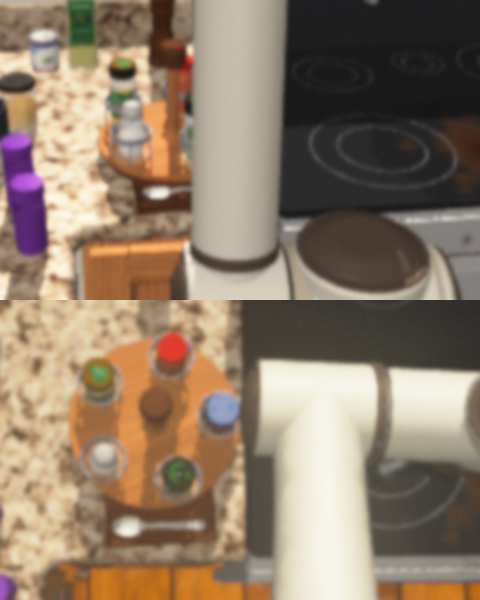

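The top crop shows the used jar standing in its holder at (178,476), with the other four jars in place. Next is the knob.

```bash
python3 -m jog '[[[100,14,50,0,0],[100,14,50,0,0],[100,14,50,0,0],[100,14,50,0,0],[100,14,50,0,0],[100,15,50,0,0],[100,0,0,-30,0],[100,0,0,-15,0],[100,0,0,0,0]]]' 50
python3 -c "
from h import *
print(ctrl.sense()['joint_positions'])
look(['knob'])"
```

```text
time_s: 12.52
tool_pos: [560.3, 109.9, 201.6]
orientation: [-0.19, 0.982, -0.0, -0.001]
force: [-0.3, 0.2, 0.6]
gripper_width: 85.5
grasp_force: 0.0
[ 4.77460009e-01  2.97971370e-01 -1.33023480e-01  1.23719514e-04
 -1.14276049e+00 -1.66637075e+00]
side knob [([563.0, 108.0, 155.0], 0.38)]
top knob [([565.0, 18.0, 33.0], 0.75), ([563.0, 110.0, 151.0], 0.55)]
```

A −90° turn from here would take joint 6 out of range, so I'll pre-rotate +60° before gripping.

```bash
python3 -m jog '[[[100,0,-1,0,1],[100,1,0,0,1],[100,0,0,0,1],[100,0,0,0,1],[100,0,0,0,1],[100,0,0,0,1],[100,0,0,-20,0],[100,0,0,-20,0],[100,0,0,-8,0],[100,0,0,0,0]]]' 50
python3 -m jog '[[[0,0,0,0,0],[0,0,0,0,0],[0,0,0,0,0],[0,0,0,0,0],[0,0,0,0,0]]]' 50
```

```text
time_s: 13.98
tool_pos: [562.2, 109.5, 155.0]
orientation: [-0.655, 0.755, -0.0, 0.0]
force: [0.1, -0.5, -0.3]
gripper_width: 85.0
grasp_force: 0.0
time_s: 14.6
tool_pos: [561.5, 109.9, 155.8]
orientation: [-0.656, 0.755, 0.0, -0.0]
force: [-3.7, 1.1, 4.8]
gripper_width: 38.1
grasp_force: 43.7
```

```bash
python3 -m jog '[[[0,0,0,0,0],[0,0,0,0,0]]]' 50
python3 - <<'E'
from h import *
look(["knob"],tag="g")
a=cv2.imread("pics/g_side.png");b=cv2.imread("pics/g_top.png")
cv2.imwrite("pics/g.png",np.vstack([cv2.resize(a[140:290,250:490],None,fx=2,fy=2),cv2.resize(b[110:260,250:490],None,fx=2,fy=2)]))
E
```

```text
time_s: 14.85
tool_pos: [561.5, 110.0, 155.8]
orientation: [-0.656, 0.755, 0.0, -0.0]
force: [-2.7, 0.8, 5.3]
gripper_width: 38.1
grasp_force: 43.7
side knob []
top knob [([471.0, 102.0, 33.0], 0.4)]
```

View pics/g.png

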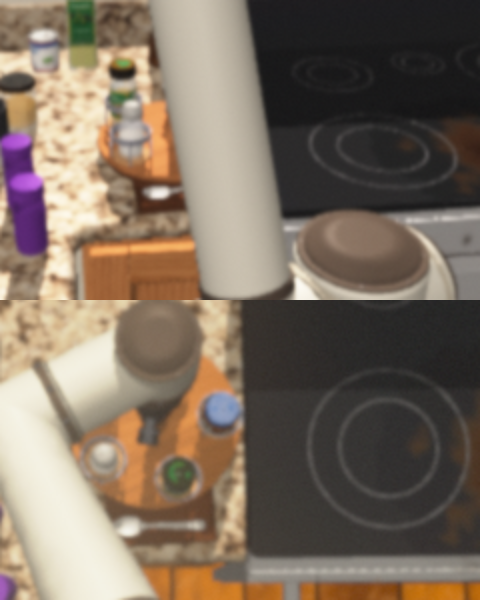

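Gripped with 44 N. I'll turn 30° and check that the platter follows.

```bash
python3 -m jog '[[[0,0,0,0,-0.3],[0,0,0,0,-0.6],[0,0,0,0,-0.6],[0,0,0,0,-0.6],[0,0,0,0,-0.6],[0,0,0,0,-0.3],[0,0,0,0,0]]]' 50
python3 - <<'E'
from h import *
print(ctrl.sense()["ft_torque"])
look(["blue_lid_jar","spice_a","salt_shaker"],tag="i")
E
```

```text
time_s: 15.92
tool_pos: [562.9, 109.4, 156.0]
orientation: [-0.438, 0.899, -0.001, 0.001]
force: [0.3, -2.5, 5.4]
gripper_width: 37.4
grasp_force: 43.9
[-0.61958648 -0.01608698 -0.01391061]
side blue_lid_jar []
side spice_a [([325.0, 321.0, 0.0], 0.92), ([474.0, 122.0, 32.0], 0.72), ([436.0, 343.0, 2.0], 0.59)]
side salt_shaker [([547.0, 198.0, 29.0], 0.82), ([561.0, 107.0, -3.0], 0.21)]
top blue_lid_jar [([520.0, 27.0, 30.0], 0.85)]
top spice_a [([434.0, 343.0, 1.0], 0.81), ([327.0, 324.0, -3.0], 0.79), ([473.0, 124.0, 36.0], 0.72)]
top salt_shaker [([551.0, 198.0, 32.0], 0.57)]
```

```bash
python3 -m jog '[[[0,0,0,0,-0.4],[0,0,0,0,-0.8],[0,0,0,0,-0.8],[0,0,0,0,-0.8],[0,0,0,0,-0.8],[0,0,0,0,-0.8],[0,0,0,0,-0.8],[0,0,0,0,-0.5],[0,0,0,0,-0.2],[0,0,0,0,0]]]' 50
python3 - <<'E'
from h import *
print(ctrl.sense()["ft_torque"])
look(["front_place","blue_lid_jar","spice_a","salt_shaker","red_lid_jar"],tag="j")
a=cv2.imread("pics/j_side.png");b=cv2.imread("pics/j_top.png")
cv2.imwrite("pics/j.png",np.vstack([cv2.resize(a[140:290,250:490],None,fx=2,fy=2),cv2.resize(b[110:260,250:490],None,fx=2,fy=2)]))
E
```

```text
time_s: 17.58
tool_pos: [564.1, 106.7, 156.1]
orientation: [0.061, 0.998, -0.002, 0.002]
force: [5.8, -11.6, 3.0]
gripper_width: 37.8
grasp_force: 43.3
[-3.24458269 -1.59763516  0.00963981]
side front_place [([472.0, 107.0, 31.0], 0.74)]
side blue_lid_jar [([473.0, 106.0, 32.0], 0.56), ([562.0, 104.0, -2.0], 0.19)]
side spice_a [([532.0, 189.0, 33.0], 0.86), ([438.0, 345.0, -1.0], 0.83), ([328.0, 319.0, -1.0], 0.64)]
side salt_shaker [([633.0, 163.0, 27.0], 0.42)]
side red_lid_jar []
top front_place [([472.0, 102.0, 33.0], 0.78), ([533.0, 20.0, 32.0], 0.58)]
top blue_lid_jar [([475.0, 101.0, 33.0], 0.68), ([536.0, 22.0, 36.0], 0.65)]
top spice_a [([328.0, 327.0, -1.0], 0.83), ([473.0, 102.0, 30.0], 0.74), ([524.0, 192.0, 32.0], 0.57)]
top salt_shaker []
top red_lid_jar [([535.0, 22.0, 35.0], 0.57)]
```

View pics/j.png

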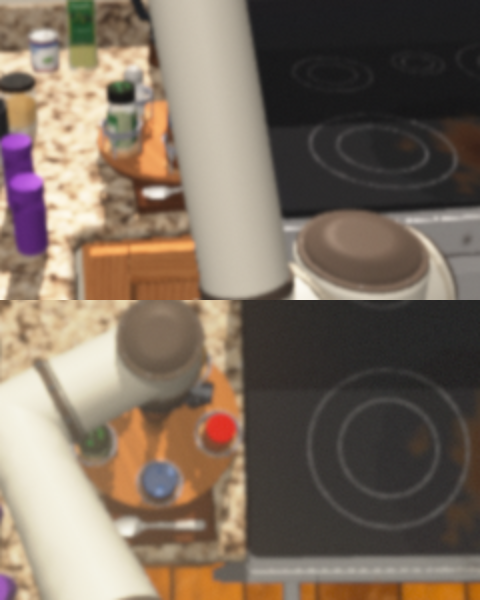

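The blue lid at crop (160,482) lines up with the middle of the spoon rest at about (161,525), and the networks agree to within 3 mm. I'll hold still and hand in.

```bash
python3 -m jog '[[[0,0,0,0,0],[0,0,0,0,0],[0,0,0,0,0],[0,0,0,0,0]]]' 50 && python3 -c "
from station import ctrl
print(ctrl.finish_job())"
```

```text
time_s: 18.68
tool_pos: [564.0, 106.7, 156.0]
orientation: [0.061, 0.998, -0.002, 0.002]
force: [5.6, -10.8, 3.8]
gripper_width: 38.3
grasp_force: 43.3
the job is handed in; nothing more can be done
None
```

The used spice jar is back upright in its holder, the blue-lidded jar stands at the front within about 3 mm of the spoon-rest line by the camera, and the knob is held still at 43 N; the job was handed in at about 19 s, with no verdict returned.

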